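# Nest the sowing pots in the white pot

### The arm

A 6-joint arm with a two-finger parallel gripper is mounted at the origin on the work surface. World frame = base frame: x ahead of the robot, y to its left, z up, the work surface at z = 0. Lengths are in m, angles in rad, forces in N, time in s.
With the tool pointing down it reaches from about 0.325 to 0.775 m from the base axis. Payload 5.5 kg.
Tool frame: the origin (TCP) lies at the very end of the fingers, on their centre line; the grasp point (between the pads) lies 19 mm behind it; z points along the fingers, y is the line along which they close (so a half turn about z gives the same grasp; the last joint's range is limited). The gripper opens to 88 mm and grips with 3 to 60 N. Pads are 20 mm wide; open, the fingers measure 115 mm over their backs; the gripper's body (75 mm by 178 mm) begins 61 mm behind the grasp point.
Start: joints at [-1.35, 0.091, 1.231, -0, 1.82, -0.057], TCP at [0.165, -0.577, 0.202] pointing down, gripper open.
Joint ranges: [-2.87, 2.87], [-0.86, 2.18], [0.17, 2.46], [-1.51, 4.65], [0.06, 2.69], [-2.65, 2.65]. Speed limits (rad/s): [2.57, 2.57, 3.01, 3.14, 3.14, 3.14].

### API

Orientations are given as a unit quaternion [x, y, z, w].
In Python, from plant import state, cams, job gives the robot as it stands.
- The arm moves only by the shell command python3 -m pendant 'ROWS' [FORCE]. ROWS is JSON, a list of rows, each a list of 5 numbers: the opening in per cent of the stroke, from 0 (shut) to 100 (fully open), then the shift along the world's x, y, z scaled (see below), then the turn about the world's z scaled (see below). A call has 1 to 8 rows; each row is the pose to reach, as a shift and turn from the pose commanded when the call began; what a row does not reach only later rows make up. The controller multiplies each number of a shift by 0.5 m and each number of a turn by 120 degrees. A row lasts 1/12 s, in which the tool goes at most 41.7 mm and 7.16 degrees, less where a joint would pass 70% of its speed; a pose out of reach is approached as far as the arm can. A call with a number of a shift or a turn outside -1 to 1 is refused whole. A call with a gripper value outside its range is refused whole. The fingers move at their own pace and stop on an object; FORCE is the grip in N (left out, the last holds). Time passes only in rows, so rows that repeat a pose let the fingers close. It gives the time, the measured TCP pose, the force, the opening and the grip force at its end, in the units of the state.
- state(): the state, without advancing time (a new reading comes with each control period).
- cams.grab_frame(name): name is "scene" or "side" or "wrist"; returns (picture, depth): 400x640x3 uint8, red, green, blue; 400x640 float32, m along the optical axis (not along the pixel's ray), 0 where there is no reading.
- cams.camera_params(name): a dict with "mtx" (3x3 intrinsics, pixels), "xyz" and "rotation" of the camera in the world. Camera axes: x right, y up, looking along -z (the intrinsics and any distortion apply to the point x, -y, -z); pixel columns grow to the right and rows downward; lengths in m; the calibration is good to about 2 mm. A picture is of the moment at which its call begins: read the wrist's pose just before it. camera_params takes no time and is no camera call; for the wrist camera it gives the pose at the moment of the call.
- job.hand_in(): hands the job in; it is judged then, once.
The state is a dict: "time": time; "joint_positions": joint angles; "qvel": joint speeds; "tau": joint torques, N m; "eef_pos": TCP position; "tool_rot": TCP orientation; "ft_force": force on the tool from outside, world axes, zero at the start; "ft_torque": the same for the moment, N m; "finger_gap": finger opening in m; "grasp_force": force on a finger pad.
Only numpy, scipy, OpenCV 4.12 (cv2) and the standard library are available. Lean on these libraries where they do the work, as an engineer would, in place of code of your own. Each camera call takes 0.05 s, during which the arm holds its last target. There are 200 camera calls.

### The job

Stack the four grow pots in the white ceramic pot in sowing order: stand the terracotta-coloured one in it first, then nest the blue one in that, then the green, and the yellow one last on top. Each should sit upright and fully down in the one below before the next follows; leave the grey pot empty and the spool and the bulb where they are.

Things in the scene. Friction and masses are not known exactly. Their poses are not given: they have to be found in the camera images.
- pot_terracotta_mid (a point): Orange-brown (terracotta-coloured) plastic grow pot, loose, upright, open top, 65 mm high, 80 g. Top 25 mm: straight collar, 68 mm outside, 58 mm inside diameter; below it a foot 40 mm high tapering from 54 to 38 mm diameter. Nested in another, its foot drops in with 2 mm play and three tiny nibs under its collar rest on that rim, 25 mm higher. This point: on the axis, half-way up (32.5 mm above the underside); z up its axis.
- pot_blue_mid (a point): Blue plastic grow pot, loose, upright, open top, 65 mm high, 80 g. Top 25 mm: straight collar, 68 mm outside, 58 mm inside diameter; below it a foot 40 mm high tapering from 54 to 38 mm diameter. Nested in another, its foot drops in with 2 mm play and three tiny nibs under its collar rest on that rim, 25 mm higher. This point: on the axis, half-way up (32.5 mm above the underside); z up its axis.
- pot_green_mid (a point): Green plastic grow pot, loose, upright, open top, 65 mm high, 80 g. Top 25 mm: straight collar, 68 mm outside, 58 mm inside diameter; below it a foot 40 mm high tapering from 54 to 38 mm diameter. Nested in another, its foot drops in with 2 mm play and three tiny nibs under its collar rest on that rim, 25 mm higher. This point: on the axis, half-way up (32.5 mm above the underside); z up its axis.
- pot_yellow_mid (a point): Yellow plastic grow pot, loose, upright, open top, 65 mm high, 80 g. Top 25 mm: straight collar, 68 mm outside, 58 mm inside diameter; below it a foot 40 mm high tapering from 54 to 38 mm diameter. Nested in another, its foot drops in with 2 mm play and three tiny nibs under its collar rest on that rim, 25 mm higher. This point: on the axis, half-way up (32.5 mm above the underside); z up its axis.
- white_pot: White ceramic cover pot: round, open, fixed, 42 mm high, outside diameter 76 mm at the foot, 94 mm at the rim; inside floor 6 mm above its underside and about 66 mm across, mouth 84 mm. The stack is built in it; a grow pot stands on its floor with its collar wholly above the rim. Origin: centre of its underside, on the table; z up.
- grey_pot: Dark grey metal cover pot: round, open, fixed, 42 mm high, outside diameter 76 mm at the foot, 94 mm at the rim; inside floor 6 mm above its underside and about 66 mm across, mouth 84 mm. Same shape as the white one, but not to be used. Origin: centre of its underside, on the table; z up.
- spool: Pale wooden spool, loose, upright, 38 mm diameter, 36 mm high; a bystander. Origin: centre of its underside.
- bulb: Dark brown flower bulb, loose, upright, 42 mm diameter, 42 mm high, pointed top; a bystander. Origin: centre of its underside.

How it is judged:
On the way, in this order (a step that is already met when the one before it is completed fails the run):
1. the terracotta pot stands upright on the floor of the white pot, let go (horizontal distance between pot_terracotta_mid and white_pot below 0.025 m and z of pot_terracotta_mid in the frame of white_pot between 0.034 and 0.044 m and angle between pot_terracotta_mid's own z axis and vertical below 0.12 rad and contact force between pot_terracotta and the fingers below 0.2 N and linear speed of pot_terracotta below 0.02 m/s), for 0.2 s.
2. the blue pot stands upright nested in the terracotta pot, collar on its rim, let go (horizontal distance between pot_terracotta_mid and white_pot below 0.025 m and z of pot_terracotta_mid in the frame of white_pot between 0.034 and 0.044 m and angle between each of pot_terracotta_mid, pot_blue_mid's own z axis and vertical below 0.12 rad and horizontal distance between pot_blue_mid and pot_terracotta_mid below 0.008 m and z of pot_blue_mid in the frame of pot_terracotta_mid between 0.02 and 0.03 m and contact force between pot_blue and the fingers below 0.2 N and linear speed of pot_blue below 0.02 m/s), for 0.2 s.
3. the green pot stands upright nested in the blue pot, collar on its rim, let go (horizontal distance between pot_terracotta_mid and white_pot below 0.025 m and z of pot_terracotta_mid in the frame of white_pot between 0.034 and 0.044 m and angle between each of pot_terracotta_mid, pot_blue_mid, pot_green_mid's own z axis and vertical below 0.12 rad and horizontal distance between pot_blue_mid and pot_terracotta_mid below 0.008 m and z of pot_blue_mid in the frame of pot_terracotta_mid between 0.02 and 0.03 m and horizontal distance between pot_green_mid and pot_blue_mid below 0.008 m and z of pot_green_mid in the frame of pot_blue_mid between 0.02 and 0.03 m and contact force between pot_green and the fingers below 0.2 N and linear speed of pot_green below 0.02 m/s), for 0.2 s.
4. the yellow pot stands upright nested in the green pot, collar on its rim, let go (horizontal distance between pot_terracotta_mid and white_pot below 0.025 m and z of pot_terracotta_mid in the frame of white_pot between 0.034 and 0.044 m and angle between each of pot_terracotta_mid, pot_blue_mid, pot_green_mid, pot_yellow_mid's own z axis and vertical below 0.12 rad and horizontal distance between pot_blue_mid and pot_terracotta_mid below 0.008 m and z of pot_blue_mid in the frame of pot_terracotta_mid between 0.02 and 0.03 m and horizontal distance between pot_green_mid and pot_blue_mid below 0.008 m and z of pot_green_mid in the frame of pot_blue_mid between 0.02 and 0.03 m and horizontal distance between pot_yellow_mid and pot_green_mid below 0.008 m and z of pot_yellow_mid in the frame of pot_green_mid between 0.02 and 0.03 m and contact force between pot_yellow and the fingers below 0.2 N and linear speed of pot_yellow below 0.02 m/s), for 0.2 s.
At the end, for the whole second after the job is handed in: All four released, at rest and upright (within 0.12 rad): terracotta on the white pot's floor (centre within 25 mm of its axis, 34 to 44 mm above its underside); blue in terracotta, green in blue, yellow in green, each within 8 mm of the axis of the one below and standing 20 to 30 mm higher than it (all of step 4 and contact force between each of pot_terracotta, pot_blue, pot_green and the fingers below 0.2 N and linear speed of each of pot_terracotta, pot_blue, pot_green below 0.02 m/s); the robot touches nothing.
It fails at once if the spool is pushed more than 30 mm from its place (distance of spool from where it was at the start of the episode above 0.03 m).
It fails at once if the bulb is pushed more than 30 mm from its place (distance of bulb from where it was at the start of the episode above 0.03 m).
It also fails if it takes over 125 s, if anything falls off the work surface, if the arm or the gripper's body presses on something with over 40 N, if the wrist force passes 120 N, or if a joint passes its speed limit or range.

## Working session

There is one attempt and no reset: what is moved stays moved. The work goes in short steps, Python scripts to look and compute and a shell command to move; the robot and the scene stay as the last step left them, time stands still between calls to the robot, and variables do not carry over. Pictures are saved under pics/ and viewed, at most 14 in all, crops included, and the job is handed in when it is done.

```bash
ls; mkdir -p pics; python3 - <<'E'
from plant import state,cams,job
import cv2
s=state();print(s)
for n in("scene","side"):
    p=cams.camera_params(n);print(n,p)
    im,d=cams.grab_frame(n);cv2.imwrite(f"pics/{n}0.png",im[:,:,::-1])
    import numpy as np;np.savez(f"pics/{n}0.npz",im=im,d=d)
E
```

```text
pics
{'time': 0.0, 'joint_positions': array([-1.34968634e+00,  9.18467377e-02,  1.23187878e+00, -1.55857720e-05,
        1.81980291e+00, -5.66826679e-02]), 'qvel': array([ 1.98348859e-05, -1.12101551e-03,  4.10724115e-04, -2.89098326e-04,
        3.45036839e-04, -7.53396184e-04]), 'tau': array([ 1.49621733e-04, -4.46456838e+01, -4.06446218e+01,  6.98084640e-02,
        2.94345059e-02, -1.43631974e-04]), 'eef_pos': array([ 0.16446863, -0.57666587,  0.20121819]), 'tool_rot': array([ 9.90369204e-01,  1.38448193e-01, -8.70129897e-05, -9.63999823e-04]), 'ft_force': array([-0.34310682,  0.21775426,  0.93521321]), 'ft_torque': array([-0.03151759, -0.00721451, -0.00830865]), 'grasp_force': 0.0, 'finger_gap': 0.08745277037013455}
scene {'mtx': array([[485.45688445,   0.        , 318.18885123],
       [  0.        , 485.45688445, 204.56065693],
       [  0.        ,   0.        ,   1.        ]]), 'xyz': array([ 1.4429384 , -0.14561414,  0.78959985]), 'rotation': array([0.32380825, 0.26994381, 0.57814866, 0.6985862 ])}
side {'mtx': array([[378.8345391 ,   0.        , 322.15500663],
       [  0.        , 378.8345391 , 199.88893427],
       [  0.        ,   0.        ,   1.        ]]), 'xyz': array([0.22469825, 0.45426672, 0.64935859]), 'rotation': array([-0.1145057 ,  0.33996859,  0.87575513, -0.32305225])}
```

View pics/scene0.png

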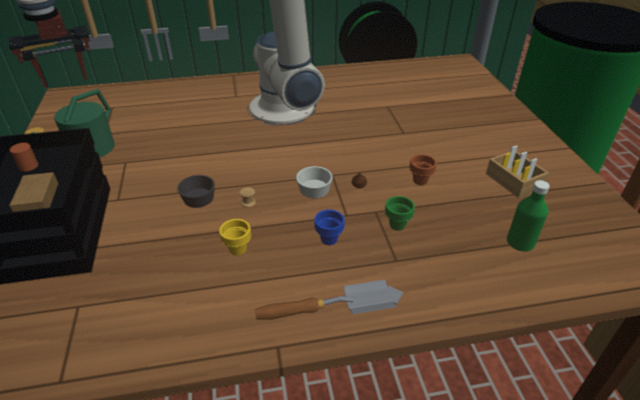

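View pics/side0.png

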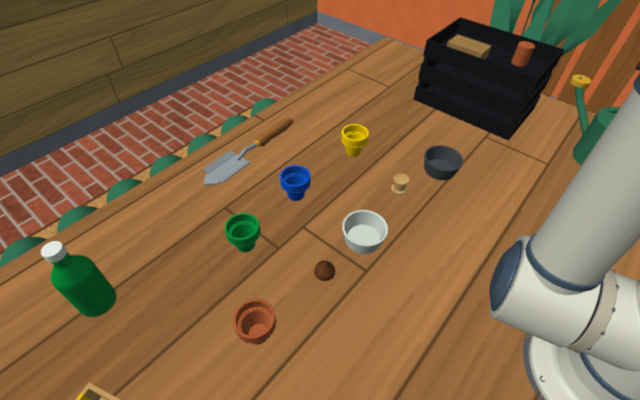

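The scene view shows terracotta at (423,168), green (400,212), blue (329,226), yellow (236,236), white (314,183), grey (197,191), spool (248,196) and bulb (360,180). The side view shows the same objects. Next I localise them by colour and depth, with ray-casting as a cross-check.

```bash
cat > h.py <<'E'
import numpy as np,cv2
from scipy.spatial.transform import Rotation as R
from scipy.optimize import least_squares
def pts(p,d,m=None):
    K=p["mtx"];v,u=np.nonzero((d>0)&(m if m is not None else True));z=d[v,u]
    c=np.c_[(u-K[0,2])/K[0,0]*z,-(v-K[1,2])/K[1,1]*z,-z]
    return rot(p).apply(c)+p["xyz"]
def rot(p):
    r=np.array(p["rotation"]);return R.from_quat(r) if r.size==4 else R.from_matrix(r)
def proj(p,X):
    c=rot(p).inv().apply(np.atleast_2d(X)-p["xyz"]);K=p["mtx"]
    return np.c_[K[0,2]+K[0,0]*c[:,0]/-c[:,2],K[1,2]-K[1,1]*c[:,1]/-c[:,2]]
def ray(p,uv,z):
    K=p["mtx"];uv=np.atleast_2d(uv).astype(float)
    c=np.c_[(uv[:,0]-K[0,2])/K[0,0],-(uv[:,1]-K[1,2])/K[1,1],-np.ones(len(uv))]
    w=rot(p).apply(c);return p["xyz"]+w*((z-p["xyz"][2])/w[:,2])[:,None]
def circ(P):
    f=lambda q:np.hypot(P[:,0]-q[0],P[:,1]-q[1])-q[2]
    q=least_squares(f,[*P[:,:2].mean(0),.034],loss="soft_l1",f_scale=.002);return q.x
HUE=dict(terra=(5,13,150),blue=(110,130,120),green=(50,75,100),yellow=(22,32,180))
def mask(im,n,seed,r=30):
    h=cv2.cvtColor(im,cv2.COLOR_RGB2HSV).astype(int);lo,hi,s=HUE[n]
    m=((h[...,0]>=lo)&(h[...,0]<=hi)&(h[...,1]>=s)).astype(np.uint8)
    w=np.zeros_like(m);cv2.circle(w,tuple(int(a) for a in seed),r,1,-1)
    m*=w;k,l,st,_=cv2.connectedComponentsWithStats(m);return l==1+st[1:,4].argmax()
def hull_est(p,m,zr=.065):
    # outer rim ellipse: upper hull points cast to rim plane
    c=max(cv2.findContours(m.astype(np.uint8),cv2.RETR_EXTERNAL,cv2.CHAIN_APPROX_NONE)[0],key=len)[:,0]
    P=ray(p,c,zr);u=c[:,1]<c[:,1].min()+.30*np.ptp(c[:,1]);return circ3(P[u])
def circ3(P,r=.034):
    f=lambda q:np.hypot(P[:,0]-q[0],P[:,1]-q[1])-r
    x0=P[:,:2].mean(0);return least_squares(f,x0).x
E
python3 - <<'E'
from h import *
from plant import cams
S=dict(scene=dict(terra=(423,170),blue=(329,226),green=(400,212),yellow=(236,236),white=(314,183),grey=(197,191),spool=(248,196),bulb=(360,180)),
 side=dict(terra=(256,320),blue=(295,182),green=(242,232),yellow=(355,139),white=(365,232),grey=(442,162),spool=(400,183),bulb=(324,270)))
for n in S:
    p=cams.camera_params(n);f=np.load(f"pics/{n}0.npz");im,d=f["im"],f["d"]
    print(n,'base proj',proj(p,[[0,0,0],[.165,-.577,.2]]).round())
    for k,s in S[n].items():
        if k in HUE:
            m=mask(im,k,s);P=pts(p,d,m);T=P[P[:,2]>P[:,2].max()-.008]
            print(k,m.sum(),'zmax',P[:,2].max().round(4),'fit',circ(T).round(4),'rim',hull_est(p,m).round(4))
        else:
            w=np.zeros(d.shape,np.uint8);cv2.circle(w,s,32 if k in("white","grey") else 12,1,-1)
            P=pts(p,d,w>0);T=P[P[:,2]>.034] if k in("white","grey") else P[P[:,2]>.015]
            print(k,'zmin/max',P[:,2].min().round(4),P[:,2].max().round(4),'fit',circ(T).round(4),len(T))
E
```

```text
scene base proj [[281. 106.]
 [ 68.  89.]]
terra 490 zmax 0.0665 fit [0.4776 0.3115 0.0309] rim [0.4829 0.3099]
blue 698 zmax 0.0661 fit [0.651 0.027 0.031] rim [0.6552 0.0258]
green 682 zmax 0.067 fit [0.6336 0.1982 0.0311] rim [0.6386 0.1962]
yellow 823 zmax 0.0673 fit [ 0.6433 -0.1828  0.0312] rim [ 0.6466 -0.1835]
white zmin/max -0.0083 0.0647 fit [0.4599 0.028  0.0444] 280
grey zmin/max -0.0067 0.0448 fit [ 0.4396 -0.2703  0.0436] 267
spool zmin/max -0.006 0.0388 fit [ 0.4794 -0.1467  0.013 ] 156
bulb zmin/max -0.0051 0.0412 fit [0.4707 0.1452 0.011 ] 135
side base proj [[596. 376.]
 [636.  89.]]
terra 1582 zmax 0.0691 fit [0.473  0.3124 0.0313] rim [0.4739 0.3129]
blue 104 zmax 0.0687 fit [0.6465 0.0291 0.0322] rim [0.6456 0.0301]
green 1031 zmax 0.0689 fit [0.6288 0.1992 0.031 ] rim [0.6288 0.2005]
yellow 688 zmax 0.0689 fit [ 0.639  -0.182   0.0314] rim [ 0.6403 -0.1824]
white zmin/max -0.0023 0.0464 fit [0.4544 0.0287 0.0434] 489
grey zmin/max -0.0027 0.0466 fit [ 0.4355 -0.2699  0.0433] 371
spool zmin/max -0.0016 0.041 fit [ 0.4768 -0.1472  0.013 ] 201
bulb zmin/max -0.0014 0.0453 fit [0.4604 0.1479 0.0136] 325
```

```bash
python3 -m pendant '[[100,0.4,0.44,0,0],[100,0.4,0.44,0,0],[100,0.4,0.44,0,0],[100,0.4,0.44,0,0],[100,0.4,0.44,0,0],[100,0.4,0.44,0,0],[100,0.4,0.44,0,0],[100,0.4,0.44,0,0]]' 15
python3 -m pendant '[[100,0.12,0.52,0,0],[100,0.12,0.52,0,0],[100,0.12,0.52,0,0],[100,0.12,0.52,0,0],[100,0.12,0.52,0,0],[100,0.12,0.52,0,0],[100,0.12,0.52,0,0],[100,0.12,0.52,0,0]]'
python3 -m pendant '[[100,0.1,0.52,0,0],[100,0.1,0.52,0,0],[100,0.1,0.52,0,0],[100,0.1,0.52,0,0],[100,0.1,0.52,0,0],[100,0.1,0.52,0,0],[100,0.1,0.52,0,0],[100,0.1,0.52,0,0]]'
python3 - <<'E'
from h import *
from plant import cams,state
import cv2
s=state();p=cams.camera_params("wrist");im,d=cams.grab_frame("wrist");print(s["time"],s["eef_pos"],s["joint_positions"].round(2),p)
np.savez("pics/w1.npz",im=im,d=d);cv2.imwrite("pics/w1.png",im[:,:,::-1]);print(proj(p,[[.475,.312,.065],[.457,.028,.042]]))
E
```

```text
time: 0.77
eef_pos: [0.368, -0.3524, 0.2022]
tool_rot: [0.99, 0.141, 0.001, -0.001]
ft_force: [-0.0, 1.0, 0.3]
finger_gap: 0.0876
grasp_force: 0.0
time: 1.43
eef_pos: [0.4249, -0.0942, 0.2022]
tool_rot: [0.99, 0.141, 0.0, -0.0]
ft_force: [-0.0, 0.4, -0.3]
finger_gap: 0.0875
grasp_force: 0.0
time: 2.1
eef_pos: [0.4749, 0.1647, 0.2011]
tool_rot: [0.99, 0.14, -0.001, -0.0]
ft_force: [0.5, -0.5, 0.3]
finger_gap: 0.0879
grasp_force: 0.0
2.1 [0.47490463 0.16466049 0.20114216] [ 0.27 -0.17  1.49  0.    1.83  1.56] {'mtx': array([[344.90047214,   0.        , 315.03697651],
       [  0.        , 344.90047214, 202.77750892],
       [  0.        ,   0.        ,   1.        ]]), 'xyz': array([0.54114622, 0.18300936, 0.38175203]), 'rotation': array([-0.10254244,  0.07729668, -0.59602361,  0.79263241])}
[[158.56533937 143.50891065]
 [435.41141558 234.63252586]]
```

View pics/w1.png

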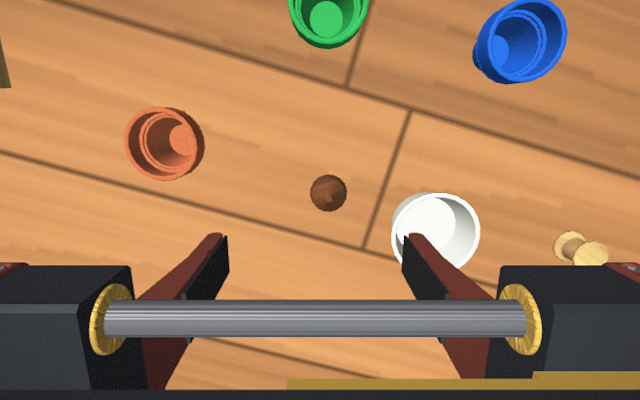

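The wrist view shows terracotta at (163,143), the white pot at (435,232) and the bulb at (328,193). The fingertips are near (225,238) and (407,238). I'll measure the rims from this view.

```bash
cat >> h.py <<'E'
HUE["white"]=None
def wmask(im,n,seed,r):
    if n!="white": return mask(im,n,seed,r)
    h=cv2.cvtColor(im,cv2.COLOR_RGB2HSV).astype(int)
    m=((h[...,1]<50)&(h[...,2]>110)).astype(np.uint8);w=np.zeros_like(m);cv2.circle(w,tuple(int(a) for a in seed),r,1,-1)
    m*=w;k,l,st,_=cv2.connectedComponentsWithStats(m);return l==1+st[1:,4].argmax()
def rim(p,im,n,guess,z,r):
    """far-side arc of outer rim cast on plane z, fixed-radius circle"""
    s=proj(p,[[*guess,z]])[0];pr=proj(p,[[guess[0]+r,guess[1],z],[guess[0],guess[1]+r,z]])
    R_=int(1.45*np.linalg.norm(pr-s,axis=1).max())
    m=wmask(im,n,s,R_);m=cv2.morphologyEx(m.astype(np.uint8),cv2.MORPH_CLOSE,np.ones((5,5)))
    c=max(cv2.findContours(m,cv2.RETR_EXTERNAL,cv2.CHAIN_APPROX_NONE)[0],key=len)[:,0]
    P=ray(p,c,z)[:,:2];q=np.array(guess,float);res=9
    for i in range(4):
        a=q-p["xyz"][:2];a/=np.linalg.norm(a);v=P-q;dd=np.hypot(*v.T)
        k=((v@a)/dd>-.1)&(abs(dd-r)<(.02 if i==0 else .006))
        S=least_squares(lambda t:np.hypot(P[k,0]-t[0],P[k,1]-t[1])-r,q,loss="soft_l1",f_scale=.001);q=S.x
    e=np.hypot(*(P[k]-q).T)-r
    return q.round(4),int(k.sum()),(1e3*e.std()).round(2)
E
python3 - <<'E'
from h import *
from plant import cams,state
p=cams.camera_params("wrist");f=np.load("pics/w1.npz");im,d=f["im"],f["d"];e=state()["eef_pos"]
print(proj(p,[e]))
for n,g,z,r in(("terra",(.475,.312),.065,.034),("white",(.457,.028),.042,.047),("green",(.631,.199),.065,.034),("blue",(.649,.028),.065,.034)):
    print(n,rim(p,im,n,g,z,r))
E
```

```text
[[313.79060507 239.50853803]]
terra (array([0.4754, 0.3074]), 112, np.float64(0.49))
white (array([0.456 , 0.0272]), 81, np.float64(1.33))
green (array([0.6682, 0.1813]), 0, np.float64(nan))
blue (array([0.6363, 0.0402]), 146, np.float64(2.71))
  ret = _var(a, axis=axis, dtype=dtype, out=out, ddof=ddof,
  arrmean = um.true_divide(arrmean, div, out=arrmean,
  ret = ret.dtype.type(ret / rcount)
```

```bash
python3 -m pendant '[[100,-0.1,0.3,0,0],[100,-0.1,0.3,0,0],[100,-0.1,0.3,0,0],[100,-0.1,0.3,0,0],[100,-0.1,0.3,0,0],[100,-0.1,0.3,0,0]]'
cat > look.py <<'E'
import sys
from h import *
from plant import cams,state
# usage: look.py tag name gx gy z r
tag,n=sys.argv[1:3];gx,gy,z,r=map(float,sys.argv[3:])
s=state();p=cams.camera_params("wrist");im,d=cams.grab_frame("wrist");cv2.imwrite(f"pics/{tag}.png",im[:,:,::-1]);e=s["eef_pos"]
q=rim(p,im,n,(gx,gy),z,r);print(round(s["time"],2),e.round(4),q,'px',proj(p,[[*q[0],z]])[0].round(),'shift/0.5:',((q[0]-e[:2])/.5).round(4))
w=wmask(im,n,proj(p,[[*q[0],z]])[0],90);P=pts(p,d,w);T=P[P[:,2]>P[:,2].max()-.006]
print('depth zmax',np.percentile(P[:,2],99).round(4),circ(T).round(4))
E
python3 look.py w2 terra .475 .308 .065 .034
```

```text
time: 2.65
eef_pos: [0.4249, 0.312, 0.2021]
tool_rot: [0.99, 0.139, -0.0, 0.001]
ft_force: [-0.1, -1.5, -0.4]
finger_gap: 0.0877
grasp_force: 0.0
2.65 [0.4249 0.312  0.2021] (array([0.475 , 0.3126]), 113, np.float64(0.53)) px [329. 135.] shift/0.5: [0.1003 0.0011]
depth zmax 0.0645 [0.4744 0.3114 0.0311]
```

View pics/w2.png

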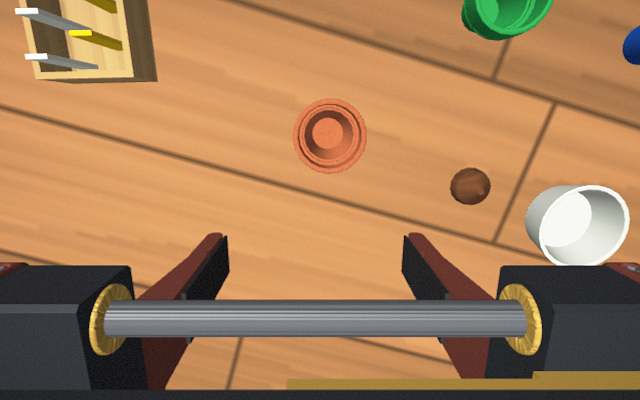

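The wrist view shows terracotta centred at (329,135), and its position agrees with the other cameras. Next I grasp it.

```bash
python3 -m pendant '[[100,0.1,0,0,0],[100,0.1,0,0,0],[100,0.1,0,-0.15,0],[100,0.1,0,-0.15,0],[100,0.1,0,-0.32,0],[100,0.1,0,-0.32,0],[100,0.1,0,-0.32,0],[100,0.1,0,-0.32,0]]'
python3 -m pendant '[[40,0,0,0,0],[40,0,0,0,0],[40,0,0,0,0],[40,0,0,0,0],[40,0,0,0,0],[40,0,0,0,0],[40,0,0,0,0],[40,0,0,0,0]]' 15
python3 -m pendant '[[40,0,0,0.05,0],[40,0,0,0.1,0],[40,0,0,0.2,0],[40,0,0,0.28,0],[40,0,0,0.28,0],[40,0,0,0.28,0]]'
python3 look.py w3 white .456 .0272 .042 .047
```

```text
time: 3.37
eef_pos: [0.4737, 0.31, 0.0401]
tool_rot: [0.991, 0.137, -0.003, 0.001]
ft_force: [0.0, 0.8, 0.8]
finger_gap: 0.0878
grasp_force: 0.0
time: 4.03
eef_pos: [0.4793, 0.3107, 0.0491]
tool_rot: [0.99, 0.137, 0.006, 0.002]
ft_force: [1.6, -14.0, 24.4]
finger_gap: 0.0384
grasp_force: 13.3
time: 4.53
eef_pos: [0.4762, 0.3142, 0.1882]
tool_rot: [0.99, 0.139, 0.005, -0.002]
ft_force: [-1.2, 0.4, -0.9]
finger_gap: 0.0352
grasp_force: 0.0
4.53 [0.4762 0.3142 0.1882] (array([0.4703, 0.0459]), 80, np.float64(3.38)) px [565. 263.] shift/0.5: [-0.0119 -0.5365]
depth zmax 0.2987 [11.068  -3.7127 11.2793]
```

```bash
python3 - <<'E'
from plant import cams
import cv2
a,_=cams.grab_frame("side");b,_=cams.grab_frame("wrist")
cv2.imwrite("pics/s4.png",cv2.vconcat([cv2.resize(a[200:400,120:440],(640,400)),b])[:,:,::-1][:,:,:])
cv2.imwrite("pics/s4.png",cv2.resize(cv2.imread("pics/s4.png"),(480,600)))
E
```

```text
(no output)
```

View pics/s4.png

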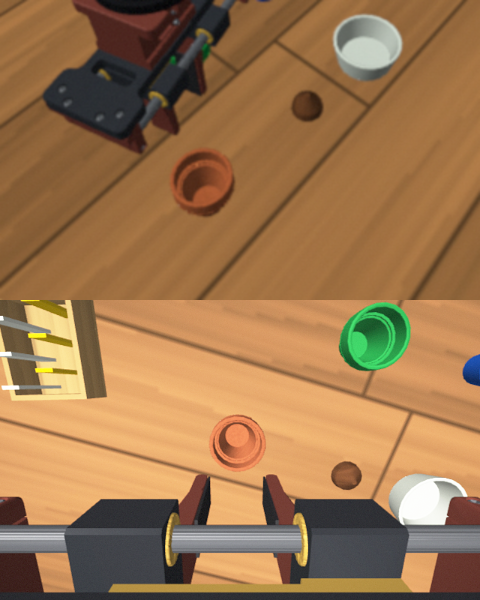

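```bash
python3 - <<'E'
from h import *
from plant import cams,state
s=state();print(s["eef_pos"],s["finger_gap"],s["grasp_force"],s["ft_force"])
p=cams.camera_params("wrist");im,d=cams.grab_frame("wrist");print(p["xyz"],rim(p,im,"terra",(.53,.312),.065,.034))
hs=cv2.cvtColor(im,cv2.COLOR_RGB2HSV)
m=mask(im,"terra",(316,190),60);P=pts(p,d,m);print(m.sum(),np.percentile(P,[1,50,99],axis=0).round(3).tolist(),circ(P[P[:,2]>P[:,2].max()-.008]))
for n in("scene","side"):
    p=cams.camera_params(n);im,d=cams.grab_frame(n);m=mask(im,"terra",proj(p,[[.49,.312,.05]])[0],45);P=pts(p,d,m);print(n,m.sum(),circ(P[P[:,2]>P[:,2].max()-.008]),P[:,2].max())
E
```

```text
[0.47401747 0.31281774 0.18066184] 0.034861779525141474 0.0 [-1.03813254  1.00796839 -0.60528471]
[0.54033418 0.33111129 0.36124516] (array([0.5111, 0.312 ]), 88, np.float64(1.96))
4471 [[0.443, 0.28, 0.001], [0.468, 0.31, 0.04], [0.507, 0.343, 0.065]] [0.47514288 0.31158569 0.03097853]
scene 493 [0.47774985 0.31164875 0.03103892] 0.0674554098663086
side 1583 [0.47297117 0.31261519 0.03124886] 0.06909869335905006
```

Terracotta is still upright at (.475,.312), so the grasp did not hold. I'll redo it slightly higher and close in steps, watching the gap and force.

```bash
python3 -m pendant '[[100,0,0,0,0],[100,0,0,0,0],[100,0,0,0,0],[100,0,0,0,0],[100,0,0,0,0],[100,0,0,0,0],[100,0,0,0,0],[100,0,0,0,0]]' 15
python3 -m pendant '[[100,0,0,-0.1,0],[100,0,0,-0.2,0],[100,0,0,-0.26,0],[100,0,0,-0.268,0],[100,0,0,-0.268,0],[100,0,0,-0.268,0],[100,0,0,-0.268,0]]'
python3 -m pendant '[[82,0,0,0,0],[82,0,0,0,0],[82,0,0,0,0],[82,0,0,0,0]]'
python3 -m pendant '[[76,0,0,0,0],[76,0,0,0,0],[76,0,0,0,0],[76,0,0,0,0]]'
python3 - <<'E'
from plant import cams
import cv2
a,_=cams.grab_frame("side");b,_=cams.grab_frame("wrist")
cv2.imwrite("pics/s5.png",cv2.resize(cv2.vconcat([cv2.resize(a[200:400,120:440],(640,400)),b]),(480,600))[:,:,::-1])
E
```

```text
time: 5.5
eef_pos: [0.4746, 0.313, 0.1824]
tool_rot: [0.99, 0.138, 0.0, -0.0]
ft_force: [-1.3, -0.1, -0.5]
finger_gap: 0.0848
grasp_force: 0.0
time: 6.08
eef_pos: [0.4763, 0.314, 0.0521]
tool_rot: [0.99, 0.138, 0.002, -0.001]
ft_force: [0.6, -0.4, 0.7]
finger_gap: 0.0881
grasp_force: 0.0
time: 6.42
eef_pos: [0.475, 0.3133, 0.0494]
tool_rot: [0.99, 0.138, 0.001, -0.0]
ft_force: [-0.1, -0.4, -0.5]
finger_gap: 0.0722
grasp_force: 0.0
time: 6.75
eef_pos: [0.4745, 0.313, 0.0482]
tool_rot: [0.99, 0.138, -0.0, 0.0]
ft_force: [0.1, 0.1, 0.3]
finger_gap: 0.0666
grasp_force: 0.0
```

View pics/s5.png

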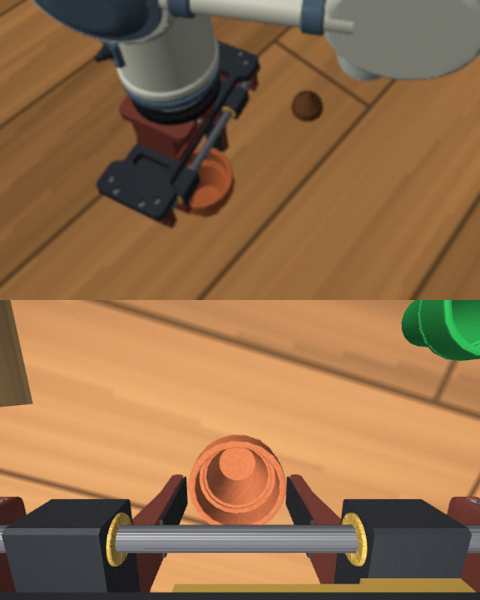

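The fingers straddle the collar in both views: in the lower (wrist) panel the tips are at (187,478) and (287,478), with the pot centred near (237,480). I'll continue closing.

```bash
python3 -m pendant '[[73,0,0,0,0],[73,0,0,0,0],[73,0,0,0,0]]' 15
python3 -m pendant '[[70,0,0,0,0],[70,0,0,0,0],[70,0,0,0,0]]'
python3 - <<'E'
from h import *
from plant import cams,state
s=state();print(s["eef_pos"],s["finger_gap"],s["grasp_force"],s["ft_force"],s["ft_torque"])
p=cams.camera_params("wrist");im,d=cams.grab_frame("wrist");print(p["xyz"],rim(p,im,"terra",(.475,.312),.065,.034),proj(p,[s["eef_pos"],[.475,.312,.065]]))
cv2.imwrite("pics/w6.png",im[:,:,::-1])
m=mask(im,"terra",(316,190),90);P=pts(p,d,m);print(m.sum(),np.percentile(P,[1,50,99],axis=0).round(3).tolist(),circ(P[P[:,2]>np.percentile(P[:,2],99)-.006]))
E
```

```text
time: 7.1
eef_pos: [0.4745, 0.313, 0.0483]
tool_rot: [0.99, 0.138, -0.0, 0.0]
ft_force: [0.4, 0.1, 1.1]
finger_gap: 0.0641
grasp_force: 0.0
time: 7.35
eef_pos: [0.4745, 0.313, 0.0483]
tool_rot: [0.99, 0.138, -0.0, -0.0]
ft_force: [0.1, 0.0, -0.9]
finger_gap: 0.0618
grasp_force: 0.0
[0.47454594 0.31298922 0.0483216 ] 0.06177027013997108 0.0 [ 0.08008115  0.04379566 -0.88832938] [ 0.01574401 -0.00447555  0.062424  ]
[0.54050173 0.33107133 0.22906671] (array([0.4788, 0.3132]), 203, np.float64(1.88)) [[313.76729854 239.4914338 ]
 [315.75863396 250.81919687]]
9755 [[0.448, 0.283, 0.001], [0.471, 0.311, 0.038], [0.508, 0.343, 0.064]] [0.47607663 0.31210476 0.03005982]
```

View pics/w6.png

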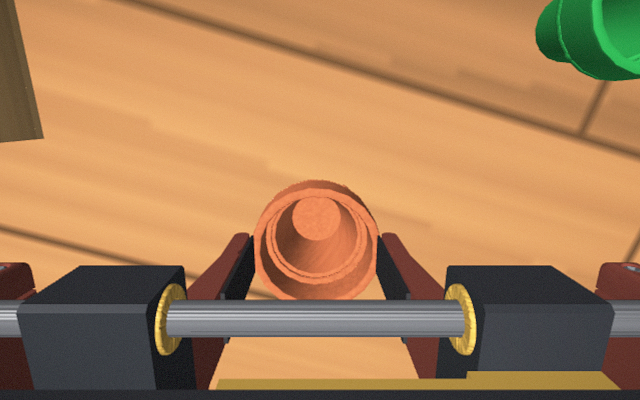

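The tips straddle the collar at about (252,238) and (381,238), but they are still clear although the reported gap is 62 mm. That means the fingertips flare outward, and the pads need to sit lower on the collar. I'll reopen, go lower and close gradually.

```bash
python3 -m pendant '[[95,0,0,0,0],[95,0,0,0,0],[95,0,0,0,0],[95,0,0,0,0],[95,0,0,-0.01,0],[95,0,0,-0.024,0],[95,0,0,-0.024,0],[95,0,0,-0.024,0]]' 20
python3 -m pendant '[[76,0,0,0,0],[76,0,0,0,0],[76,0,0,0,0],[76,0,0,0,0],[76,0,0,0,0]]'
python3 -m pendant '[[70,0,0,0,0],[70,0,0,0,0],[70,0,0,0,0],[70,0,0,0,0]]'
python3 -m pendant '[[66,0,0,0,0],[66,0,0,0,0],[66,0,0,0,0],[66,0,0,0,0]]'
```

```text
time: 8.07
eef_pos: [0.4739, 0.3127, 0.0352]
tool_rot: [0.99, 0.138, -0.001, 0.0]
ft_force: [0.1, -0.0, 0.7]
finger_gap: 0.0835
grasp_force: 0.0
time: 8.48
eef_pos: [0.4747, 0.313, 0.0366]
tool_rot: [0.99, 0.138, 0.0, -0.0]
ft_force: [-0.4, 0.4, 0.1]
finger_gap: 0.068
grasp_force: 20.0
time: 8.82
eef_pos: [0.4747, 0.313, 0.0366]
tool_rot: [0.99, 0.138, 0.0, -0.0]
ft_force: [0.2, -0.6, 0.9]
finger_gap: 0.0684
grasp_force: 20.0
time: 9.15
eef_pos: [0.4746, 0.313, 0.0365]
tool_rot: [0.99, 0.138, 0.0, -0.0]
ft_force: [0.3, -1.2, 2.2]
finger_gap: 0.0681
grasp_force: 20.0
```

```bash
python3 -m pendant '[[66,0,0,0.05,0],[66,0,0,0.1,0],[66,0,0,0.2,0],[66,0,0,0.2,0],[66,0,0,0.2,0]]' 20
python3 -m pendant '[[66,0,-0.06,0,0],[66,0,-0.13,0,0],[66,0,-0.2,0,0],[66,-0.02,-0.27,0,0],[66,-0.036,-0.34,0,0],[66,-0.036,-0.41,0,0],[66,-0.036,-0.41,0,0],[66,-0.036,-0.41,0,0]]'
python3 look.py w7 white .457 .028 .042 .047
```

```text
time: 9.57
eef_pos: [0.4762, 0.3141, 0.1407]
tool_rot: [0.99, 0.138, 0.003, -0.001]
ft_force: [0.0, 0.5, -0.8]
finger_gap: 0.0678
grasp_force: 20.0
time: 10.23
eef_pos: [0.4559, 0.1066, 0.1344]
tool_rot: [0.991, 0.137, -0.001, -0.0]
ft_force: [0.6, 1.0, -0.4]
finger_gap: 0.0681
grasp_force: 20.0
10.23 [0.4559 0.1066 0.1344] (array([0.4559, 0.029 ]), 92, np.float64(0.87)) px [404. 224.] shift/0.5: [-0.     -0.1552]
depth zmax 0.1544 [0.4778 0.0672 0.0011]
```

View pics/w7.png

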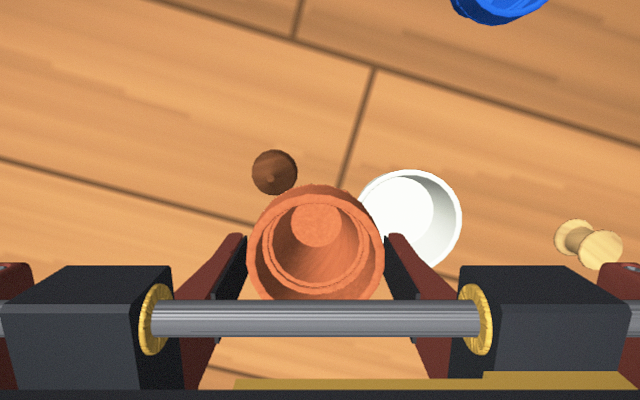

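```bash
python3 -m pendant '[[66,0,-0.08,0,0],[66,0,-0.158,0,0],[66,0,-0.158,0,0],[66,0,-0.158,0,0],[66,0,-0.158,-0.06,0],[66,0,-0.158,-0.12,0],[66,0,-0.158,-0.16,0],[66,0,-0.158,-0.18,0]]' 20
python3 -m pendant '[[66,0,0,-0.004,0],[66,0,0,-0.004,0],[66,0,0,-0.004,0],[66,0,0,-0.004,0]]'
python3 -m pendant '[[85,0,0,0,0],[85,0,0,0,0],[85,0,0,0,0],[85,0,0,0,0]]'
python3 -m pendant '[[100,0,0,0,0],[100,0,0,0,0],[100,0,0,0.1,0],[100,0,0,0.2,0],[100,0,0,0.3,0],[100,-0.1,0,0.3,0],[100,-0.1,0,0.3,0],[100,-0.1,0,0.3,0]]'
python3 look.py w8 terra .456 .0285 .071 .034
```

```text
time: 10.95
eef_pos: [0.4546, 0.0311, 0.0423]
tool_rot: [0.99, 0.14, -0.003, -0.001]
ft_force: [-0.9, -1.0, 14.9]
finger_gap: 0.0678
grasp_force: 20.0
time: 11.28
eef_pos: [0.4575, 0.0295, 0.0459]
tool_rot: [0.99, 0.139, 0.001, 0.0]
ft_force: [0.3, -0.5, -0.0]
finger_gap: 0.0678
grasp_force: 20.0
time: 11.62
eef_pos: [0.4568, 0.0289, 0.0448]
tool_rot: [0.99, 0.138, 0.0, 0.0]
ft_force: [0.1, 1.1, -0.2]
finger_gap: 0.0748
grasp_force: 0.0
time: 12.28
eef_pos: [0.4064, 0.029, 0.1978]
tool_rot: [0.99, 0.139, 0.003, 0.0]
ft_force: [-0.0, -0.2, -0.1]
finger_gap: 0.0878
grasp_force: 0.0
12.28 [0.4064 0.029  0.1978] (array([0.4577, 0.0302]), 115, np.float64(0.65)) px [329. 135.] shift/0.5: [0.1027 0.0024]
depth zmax 0.0705 [0.4567 0.0283 0.0308]
```

View pics/w8.png

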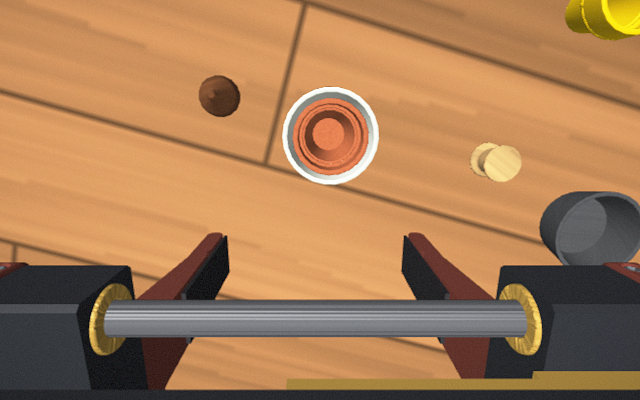

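Terracotta stands upright and centred in the white pot at (329,135), with its rim at z≈0.0705. Next is blue.

```bash
python3 -m pendant '[[100,0.08,0,0.02,0],[100,0.16,0,0.02,0],[100,0.24,0,0.02,0],[100,0.32,0,0.02,0],[100,0.38,0,0.02,0],[100,0.38,0,0.02,0],[100,0.38,0,0.02,0],[100,0.38,0,0.02,0]]' 20
python3 look.py w9 blue .649 .028 .065 .034
```

```text
time: 13.0
eef_pos: [0.5962, 0.029, 0.2026]
tool_rot: [0.99, 0.138, -0.001, -0.0]
ft_force: [-0.7, 1.2, 0.8]
finger_gap: 0.0876
grasp_force: 0.0
13.0 [0.5962 0.029  0.2026] (array([0.6644, 0.0458]), 52, np.float64(3.25)) px [317. 110.] shift/0.5: [0.1365 0.0337]
depth zmax 0.0401 [0.6484 0.0264 0.0234]
```

```bash
sed -i 's/blue=(110,130,120)/blue=(98,130,120)/' h.py; python3 look.py w9 blue .649 .028 .065 .034
```

```text
13.05 [0.596  0.029  0.2038] (array([0.6489, 0.0281]), 110, np.float64(0.65)) px [331. 133.] shift/0.5: [ 0.1058 -0.0018]
depth zmax 0.0645 [0.6482 0.0265 0.0309]
```

```bash
python3 -m pendant '[[100,0.06,-0.003,0,0],[100,0.105,-0.003,0,0],[100,0.105,-0.003,-0.08,0],[100,0.105,-0.003,-0.16,0],[100,0.105,-0.003,-0.24,0],[100,0.105,-0.003,-0.3,0],[100,0.105,-0.003,-0.325,0],[100,0.105,-0.003,-0.333,0]]' 20
python3 -m pendant '[[95,0,0,0,0],[95,0,0,0,0],[95,0,0,0,0],[66,0,0,0,0],[66,0,0,0,0],[66,0,0,0,0],[66,0,0,0,0],[66,0,0,0,0]]'
```

```text
time: 13.77
eef_pos: [0.6469, 0.0276, 0.0356]
tool_rot: [0.99, 0.138, -0.002, -0.0]
ft_force: [0.3, -0.8, 0.6]
finger_gap: 0.0877
grasp_force: 0.0
time: 14.43
eef_pos: [0.6497, 0.0275, 0.0391]
tool_rot: [0.99, 0.138, 0.001, 0.0]
ft_force: [0.6, 0.9, 5.3]
finger_gap: 0.0677
grasp_force: 20.0
```

```bash
python3 -m pendant '[[66,0,0,0,0],[66,0,0,0,0],[66,0,0,0.06,0],[66,0,0,0.12,0],[66,0,0,0.19,0],[66,0,0,0.25,0],[66,0,0,0.25,0],[66,0,0,0.25,0]]' 20
python3 -m pendant '[[66,-0.06,0.003,0,0],[66,-0.13,0.003,0,0],[66,-0.2,0.003,0,0],[66,-0.26,0.003,0,0],[66,-0.32,0.003,0,0],[66,-0.32,0.003,0,0],[66,-0.32,0.003,0,0],[66,-0.32,0.003,0,0]]'
python3 - <<'E'
from h import *
from plant import cams,state
s=state();print(s["eef_pos"],s["finger_gap"])
im,d=cams.grab_frame("wrist");a,_=cams.grab_frame("side");cv2.imwrite("pics/w10.png",cv2.resize(cv2.vconcat([cv2.resize(a[120:320,220:540],(640,400)),im]),(480,600))[:,:,::-1])
E
```

```text
time: 15.1
eef_pos: [0.65, 0.0275, 0.165]
tool_rot: [0.99, 0.138, 0.002, 0.0]
ft_force: [0.2, -0.7, -1.4]
finger_gap: 0.0674
grasp_force: 20.0
time: 15.77
eef_pos: [0.4891, 0.029, 0.1614]
tool_rot: [0.99, 0.138, -0.001, -0.0]
ft_force: [0.5, -0.3, -1.7]
finger_gap: 0.067
grasp_force: 20.0
[0.48906536 0.02896773 0.1613963 ] 0.06695280385478522
```

View pics/w10.png

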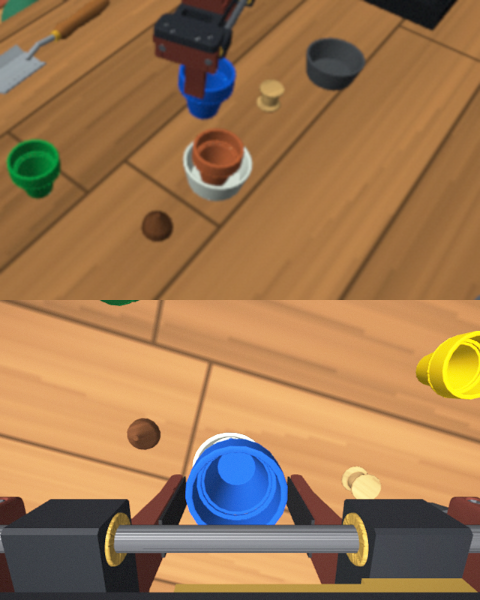

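The side panel shows blue held upright near (205,85) above the terracotta/white pair at (217,165). I'll check how it sits in the grip.

```bash
cat > held.py <<'E'
import sys
from h import *
from plant import cams,state
n=sys.argv[1];s=state();e=s["eef_pos"];p=cams.camera_params("wrist");im,d=cams.grab_frame("wrist")
m=mask(im,n,(316,245),90);P=pts(p,d,m);zt=np.percentile(P[:,2],98)
T=P[P[:,2]>zt-.006];q=circ(T);D=np.c_[T[:,:2]-q[:2],np.ones(len(T))]
print(e.round(4),s["finger_gap"].round(4),'rim z-tcp',(zt-e[2]).round(4),'centre-tcp',(q[:2]-e[:2]).round(4),'r',q[2].round(4),'far/near/left/right z',[np.percentile(P[k,2],95).round(4) for k in(P[:,0]>q[0]+.02,P[:,0]<q[0]-.02,P[:,1]>q[1]+.02,P[:,1]<q[1]-.02)])
E
python3 held.py blue
```

```text
Traceback (most recent call last):
  File "held.py", line 7, in <module>
    print(e.round(4),s["finger_gap"].round(4),'rim z-tcp',(zt-e[2]).round(4),'centre-tcp',(q[:2]-e[:2]).round(4),'r',q[2].round(4),'far/near/left/right z',[np.percentile(P[k,2],95).round(4) for k in(P[:,0]>q[0]+.02,P[:,0]<q[0]-.02,P[:,1]>q[1]+.02,P[:,1]<q[1]-.02)])
                     ^^^^^^^^^^^^^^^^^^^^^
AttributeError: 'float' object has no attribute 'round'
```

```bash
sed -i 's/s\["finger_gap"\].round(4)/round(s["finger_gap"],4)/' held.py; python3 held.py blue
```

```text
[0.4897 0.0289 0.162 ] 0.0674 rim z-tcp 0.025 centre-tcp [-0.0003 -0.001 ] r 0.0307 far/near/left/right z [np.float64(0.272), np.float64(0.1859), np.float64(0.1869), np.float64(0.1865)]
```

```bash
python3 -m pendant '[[66,-0.065,0,0,0],[66,-0.065,0,0,0],[66,-0.065,0,0,0],[66,-0.065,0,0,0],[66,-0.065,0,-0.04,0],[66,-0.065,0,-0.08,0],[66,-0.065,0,-0.11,0],[66,-0.065,0,-0.13,0]]' 20
python3 -m pendant '[[66,0,0,-0.01,0],[66,0,0,-0.02,0],[66,0,0,-0.03,0],[66,0,0,-0.04,0],[66,0,0,-0.048,0],[66,0,0,-0.048,0],[66,0,0,-0.048,0],[66,0,0,-0.048,0]]'
```

```text
time: 16.63
eef_pos: [0.4568, 0.029, 0.0963]
tool_rot: [0.99, 0.138, -0.001, -0.0]
ft_force: [0.8, 0.2, -1.6]
finger_gap: 0.0673
grasp_force: 20.0
time: 17.3
eef_pos: [0.4567, 0.029, 0.0743]
tool_rot: [0.99, 0.138, 0.0, 0.0]
ft_force: [-0.9, 0.9, -1.3]
finger_gap: 0.0674
grasp_force: 20.0
```

```bash
python3 -m pendant '[[66,0,0,-0.005,0],[66,0,0,-0.005,0],[66,0,0,-0.005,0]]' 20
python3 -m pendant '[[80,0,0,0,0],[80,0,0,0,0],[80,0,0,0,0],[85,0,0,0,0],[85,0,0,0,0]]'
python3 -m pendant '[[100,0,0,0,0],[100,0,0,0,0],[100,0,0,0.1,0],[100,0,0,0.2,0],[100,0,0,0.28,0],[100,-0.1,0,0.28,0],[100,-0.1,0,0.28,0],[100,-0.1,0,0.28,0]]'
python3 look.py w11 blue .457 .029 .096 .034
```

```text
time: 17.55
eef_pos: [0.4566, 0.029, 0.0713]
tool_rot: [0.99, 0.138, 0.0, -0.0]
ft_force: [0.4, 1.1, -0.8]
finger_gap: 0.0674
grasp_force: 20.0
time: 17.97
eef_pos: [0.4566, 0.029, 0.0715]
tool_rot: [0.99, 0.138, 0.0, 0.0]
ft_force: [-0.2, 0.5, 0.8]
finger_gap: 0.0744
grasp_force: 0.0
time: 18.63
eef_pos: [0.4063, 0.029, 0.2141]
tool_rot: [0.99, 0.139, 0.002, 0.0]
ft_force: [-1.3, -0.8, -0.5]
finger_gap: 0.0876
grasp_force: 0.0
18.63 [0.4063 0.029  0.2141] (array([0.4566, 0.0296]), 118, np.float64(0.56)) px [330. 137.] shift/0.5: [0.1007 0.0011]
depth zmax 0.0953 [0.4557 0.0279 0.0309]
```

View pics/w11.png

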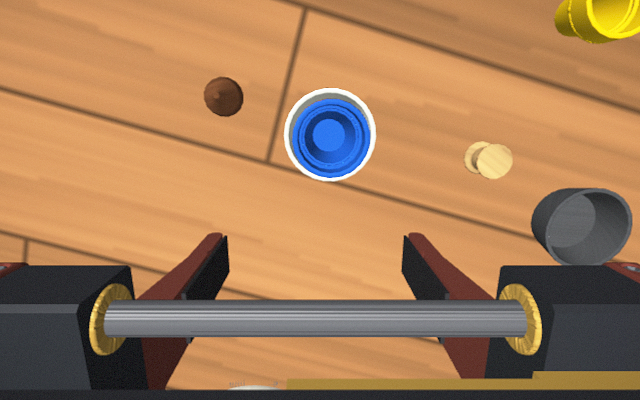

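Blue is nested and level at (330,137), with its rim at z≈0.095. Next is green.

```bash
python3 -m pendant '[[100,0.05,0.05,0,0],[100,0.1,0.1,0,0],[100,0.16,0.16,0,0],[100,0.22,0.22,0,0],[100,0.28,0.28,0,0],[100,0.345,0.34,0,0],[100,0.345,0.34,0,0],[100,0.345,0.34,0,0]]' 20
python3 look.py w12 green .631 .199 .065 .034
```

```text
time: 19.35
eef_pos: [0.5798, 0.2005, 0.2061]
tool_rot: [0.99, 0.139, -0.004, 0.0]
ft_force: [0.9, -0.0, 0.2]
finger_gap: 0.0878
grasp_force: 0.0
19.35 [0.5798 0.2005 0.2061] (array([0.6315, 0.1993]), 110, np.float64(0.58)) px [331. 133.] shift/0.5: [ 0.1035 -0.0023]
depth zmax 0.0645 [0.6307 0.1977 0.031 ]
```

```bash
python3 -m pendant '[[100,0.06,0,0,0],[100,0.104,0,0,0],[100,0.104,0,-0.08,0],[100,0.104,0,-0.16,0],[100,0.104,0,-0.23,0],[100,0.104,0,-0.27,0],[100,0.104,0,-0.28,0],[100,0.104,0,-0.28,0]]' 20
python3 -m pendant '[[100,0,0,0,0],[100,0,0,0,0],[100,0,0,0,0]]'
```

```text
time: 20.07
eef_pos: [0.6297, 0.1976, 0.0704]
tool_rot: [0.99, 0.138, -0.001, 0.0]
ft_force: [0.8, -0.0, 0.6]
finger_gap: 0.0882
grasp_force: 0.0
time: 20.32
eef_pos: [0.6323, 0.1992, 0.0747]
tool_rot: [0.99, 0.138, 0.002, -0.0]
ft_force: [0.4, -0.4, 0.1]
finger_gap: 0.0877
grasp_force: 0.0
```

```bash
python3 -m pendant '[[100,-0.001,0,-0.02,0],[100,-0.001,0,-0.045,0],[100,-0.001,0,-0.065,0],[100,-0.001,0,-0.074,0],[100,-0.001,0,-0.074,0],[100,-0.001,0,-0.074,0],[100,-0.001,0,-0.074,0],[100,-0.001,0,-0.074,0]]' 20
python3 -m pendant '[[66,0,0,0,0],[66,0,0,0,0],[66,0,0,0,0],[66,0,0,0,0],[66,0,0,0,0],[66,0,0,0,0]]'
python3 -m pendant '[[66,0,0,0.05,0],[66,0,0,0.11,0],[66,0,0,0.18,0],[66,0,0,0.25,0],[66,0,0,0.3,0],[66,0,0,0.3,0],[66,0,0,0.3,0],[66,0,0,0.3,0]]'
python3 -m pendant '[[66,-0.05,-0.05,0,0],[66,-0.1,-0.1,0,0],[66,-0.15,-0.15,0,0],[66,-0.2,-0.2,0,0],[66,-0.24,-0.24,0,0],[66,-0.28,-0.28,0,0],[66,-0.28,-0.28,0,0],[66,-0.28,-0.28,0,0]]'
python3 -m pendant '[[66,0,0,0,0],[66,0,0,0,0],[66,0,0,0,0]]'
python3 held.py green
```

```text
time: 20.98
eef_pos: [0.631, 0.1991, 0.035]
tool_rot: [0.99, 0.138, 0.001, -0.0]
ft_force: [0.3, -0.3, -0.5]
finger_gap: 0.0876
grasp_force: 0.0
time: 21.48
eef_pos: [0.6307, 0.199, 0.0346]
tool_rot: [0.99, 0.138, 0.0, 0.0]
ft_force: [-0.0, 0.1, 1.0]
finger_gap: 0.0671
grasp_force: 20.0
time: 22.15
eef_pos: [0.6301, 0.1989, 0.1824]
tool_rot: [0.99, 0.138, -0.001, 0.0]
ft_force: [0.5, 0.1, -1.9]
finger_gap: 0.0672
grasp_force: 20.0
time: 22.82
eef_pos: [0.4894, 0.0583, 0.1823]
tool_rot: [0.99, 0.138, -0.001, -0.0]
ft_force: [0.3, -0.1, -1.1]
finger_gap: 0.0674
grasp_force: 20.0
time: 23.07
eef_pos: [0.4909, 0.0597, 0.1834]
tool_rot: [0.99, 0.139, -0.001, -0.0]
ft_force: [0.2, 0.5, -0.6]
finger_gap: 0.0672
grasp_force: 20.0
[0.4909 0.0597 0.1834] 0.0672 rim z-tcp 0.0297 centre-tcp [ 0.0009 -0.0006] r 0.0307 far/near/left/right z [np.float64(0.2931), np.float64(0.2115), np.float64(0.2127), np.float64(0.2128)]
```

```bash
python3 -m pendant '[[66,-0.069,-0.06,0,0],[66,-0.069,-0.06,0,0],[66,-0.069,-0.06,0,0],[66,-0.069,-0.06,0,0],[66,-0.069,-0.06,-0.04,0],[66,-0.069,-0.06,-0.08,0],[66,-0.069,-0.06,-0.11,0],[66,-0.069,-0.06,-0.13,0]]' 20
python3 -m pendant '[[66,0,0,-0.01,0],[66,0,0,-0.02,0],[66,0,0,-0.03,0],[66,0,0,-0.04,0],[66,0,0,-0.048,0],[66,0,0,-0.048,0],[66,0,0,-0.048,0],[66,0,0,-0.048,0]]'
```

```text
time: 23.78
eef_pos: [0.4562, 0.0297, 0.1178]
tool_rot: [0.99, 0.139, -0.001, -0.0]
ft_force: [0.2, 0.2, -0.5]
finger_gap: 0.0672
grasp_force: 20.0
time: 24.45
eef_pos: [0.4562, 0.029, 0.0958]
tool_rot: [0.99, 0.138, 0.0, 0.0]
ft_force: [0.6, 0.3, -0.7]
finger_gap: 0.0672
grasp_force: 20.0
```

```bash
python3 -m pendant '[[66,0,0,-0.004,0],[66,0,0,-0.008,0],[66,0,0,-0.008,0],[66,0,0,-0.008,0]]' 20
python3 -m pendant '[[80,0,0,0,0],[80,0,0,0,0],[80,0,0,0,0],[85,0,0,0,0],[85,0,0,0,0]]'
python3 -m pendant '[[100,0,0,0,0],[100,0,0,0,0],[100,0,0,0.1,0],[100,0,0,0.2,0],[100,0,0,0.28,0],[100,-0.1,0,0.28,0],[100,-0.1,0,0.28,0],[100,-0.1,0,0.28,0]]'
python3 look.py w13 green .457 .029 .121 .034
```

```text
time: 24.78
eef_pos: [0.4559, 0.029, 0.0912]
tool_rot: [0.99, 0.138, -0.0, -0.0]
ft_force: [0.3, 0.1, -1.4]
finger_gap: 0.0666
grasp_force: 20.0
time: 25.2
eef_pos: [0.4561, 0.029, 0.0915]
tool_rot: [0.99, 0.138, 0.0, 0.0]
ft_force: [0.4, 0.4, -0.2]
finger_gap: 0.0745
grasp_force: 0.0
time: 25.87
eef_pos: [0.4057, 0.029, 0.2342]
tool_rot: [0.99, 0.139, 0.002, 0.0]
ft_force: [0.3, 0.5, -0.7]
finger_gap: 0.088
grasp_force: 0.0
25.87 [0.4057 0.029  0.2342] (array([0.4568, 0.0297]), 121, np.float64(0.67)) px [330. 137.] shift/0.5: [0.1022 0.0014]
depth zmax 0.1201 [0.456  0.028  0.0309]
```

View pics/w13.png

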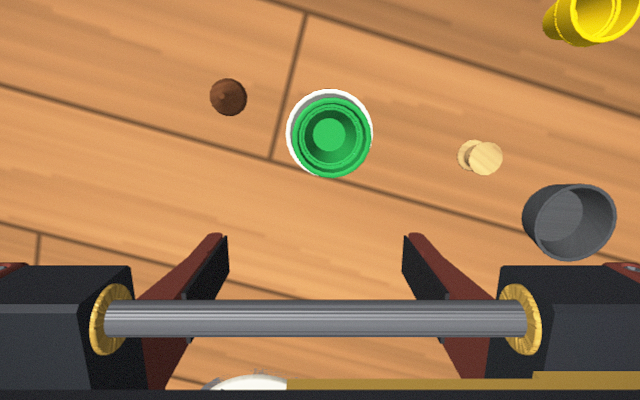

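Green is nested and level at (330,137), with its rim at z≈0.120. Next is yellow.

```bash
python3 -m pendant '[[100,0.05,-0.06,0,0],[100,0.1,-0.12,0,0],[100,0.15,-0.18,0,0],[100,0.2,-0.24,0,0],[100,0.25,-0.3,0,0],[100,0.31,-0.36,0,0],[100,0.366,-0.422,0,0],[100,0.366,-0.422,0,0]]' 20
python3 -m pendant '[[100,0,0,-0.04,0],[100,0,0,-0.06,0],[100,0,0,-0.06,0],[100,0,0,-0.06,0]]'
python3 look.py w14 yellow .641 -.1825 .065 .034
```

```text
time: 26.58
eef_pos: [0.5917, -0.1872, 0.2224]
tool_rot: [0.991, 0.136, -0.005, -0.002]
ft_force: [-0.6, 0.2, -1.1]
finger_gap: 0.0877
grasp_force: 0.0
time: 26.92
eef_pos: [0.5884, -0.1814, 0.2]
tool_rot: [0.99, 0.139, -0.001, -0.001]
ft_force: [-1.0, -0.7, -0.4]
finger_gap: 0.0881
grasp_force: 0.0
26.92 [ 0.5884 -0.1814  0.2   ] (array([ 0.6411, -0.1827]), 112, np.float64(0.53)) px [332. 133.] shift/0.5: [ 0.1054 -0.0027]
depth zmax 0.0645 [ 0.6406 -0.1841  0.031 ]
```

Aim for (.641,-.183).

```bash
python3 -m pendant '[[100,0.06,-0.003,0,0],[100,0.104,-0.003,0,0],[100,0.104,-0.003,-0.08,0],[100,0.104,-0.003,-0.16,0],[100,0.104,-0.003,-0.22,0],[100,0.104,-0.003,-0.25,0],[100,0.104,-0.003,-0.25,0],[100,0.104,-0.003,-0.25,0]]' 20
python3 -m pendant '[[100,0,0,0,0],[100,0,0,0,0],[100,0,0,0,0]]'
```

```text
time: 27.63
eef_pos: [0.641, -0.1831, 0.0772]
tool_rot: [0.99, 0.139, 0.0, 0.0]
ft_force: [0.0, -0.2, -0.3]
finger_gap: 0.088
grasp_force: 0.0
time: 27.88
eef_pos: [0.6422, -0.1839, 0.0793]
tool_rot: [0.99, 0.138, 0.002, 0.001]
ft_force: [0.4, 0.1, -0.2]
finger_gap: 0.088
grasp_force: 0.0
```

```bash
python3 -m pendant '[[100,-0.001,0.001,-0.02,0],[100,-0.001,0.001,-0.05,0],[100,-0.001,0.001,-0.075,0],[100,-0.001,0.001,-0.085,0],[100,-0.001,0.001,-0.085,0],[100,-0.001,0.001,-0.085,0],[100,-0.001,0.001,-0.085,0],[100,-0.001,0.001,-0.085,0]]' 20
python3 -m pendant '[[66,0,0,0,0],[66,0,0,0,0],[66,0,0,0,0],[66,0,0,0,0],[66,0,0,0,0],[66,0,0,0,0]]'
python3 -m pendant '[[66,0,0,0.06,0],[66,0,0,0.12,0],[66,0,0,0.19,0],[66,0,0,0.26,0],[66,0,0,0.33,0],[66,0,0,0.36,0],[66,0,0,0.36,0],[66,0,0,0.36,0]]'
python3 -m pendant '[[66,-0.05,0.06,0,0],[66,-0.1,0.12,0,0],[66,-0.15,0.18,0,0],[66,-0.2,0.24,0,0],[66,-0.25,0.3,0,0],[66,-0.3,0.36,0,0],[66,-0.3,0.36,0,0],[66,-0.3,0.36,0,0]]'
python3 -m pendant '[[66,0,0,0,0],[66,0,0,0,0],[66,0,0,0,0]]'
python3 held.py yellow
```

```text
time: 28.55
eef_pos: [0.6411, -0.1832, 0.0349]
tool_rot: [0.99, 0.138, 0.001, 0.0]
ft_force: [-0.1, 0.0, 0.5]
finger_gap: 0.0881
grasp_force: 0.0
time: 29.05
eef_pos: [0.6407, -0.1831, 0.0342]
tool_rot: [0.99, 0.138, 0.0, 0.0]
ft_force: [-0.3, -0.6, 1.2]
finger_gap: 0.0676
grasp_force: 20.0
time: 29.72
eef_pos: [0.6409, -0.1831, 0.2142]
tool_rot: [0.99, 0.138, 0.001, 0.0]
ft_force: [-0.1, 1.0, -1.0]
finger_gap: 0.0675
grasp_force: 20.0
time: 30.38
eef_pos: [0.489, -0.0016, 0.2114]
tool_rot: [0.99, 0.14, -0.001, -0.0]
ft_force: [-0.4, -0.4, -1.8]
finger_gap: 0.0673
grasp_force: 20.0
time: 30.63
eef_pos: [0.4909, -0.0039, 0.2126]
tool_rot: [0.99, 0.138, -0.001, -0.0]
ft_force: [-0.5, 0.3, -0.4]
finger_gap: 0.0675
grasp_force: 20.0
[ 0.4909 -0.0039  0.2126] 0.0675 rim z-tcp 0.03 centre-tcp [ 0.0008 -0.0006] r 0.0307 far/near/left/right z [np.float64(0.3223), np.float64(0.2411), np.float64(0.2424), np.float64(0.2422)]
```

```bash
python3 -m pendant '[[66,-0.069,0.066,0,0],[66,-0.069,0.066,0,0],[66,-0.069,0.066,0,0],[66,-0.069,0.066,0,0],[66,-0.069,0.066,-0.04,0],[66,-0.069,0.066,-0.08,0],[66,-0.069,0.066,-0.11,0],[66,-0.069,0.066,-0.13,0]]' 20
python3 -m pendant '[[66,0,0,-0.012,0],[66,0,0,-0.024,0],[66,0,0,-0.036,0],[66,0,0,-0.046,0],[66,0,0,-0.054,0],[66,0,0,-0.054,0],[66,0,0,-0.054,0],[66,0,0,-0.054,0]]'
```

```text
time: 31.35
eef_pos: [0.4562, 0.0291, 0.1469]
tool_rot: [0.99, 0.138, -0.001, 0.0]
ft_force: [0.0, -0.6, -0.4]
finger_gap: 0.0675
grasp_force: 20.0
time: 32.02
eef_pos: [0.4562, 0.03, 0.1223]
tool_rot: [0.99, 0.138, 0.0, 0.0]
ft_force: [-0.3, 0.6, -0.6]
finger_gap: 0.0676
grasp_force: 20.0
```

```bash
python3 -m pendant '[[66,0,-0.001,-0.005,0],[66,0,-0.001,-0.011,0],[66,0,-0.001,-0.011,0],[66,0,-0.001,-0.011,0]]' 20
python3 -m pendant '[[80,0,0,0,0],[80,0,0,0,0],[80,0,0,0,0],[85,0,0,0,0],[85,0,0,0,0]]'
python3 -m pendant '[[100,0,0,0,0],[100,0,0,0,0],[100,0,0,0.1,0],[100,0,0,0.2,0],[100,0,0,0.28,0],[100,-0.1,0,0.28,0],[100,-0.1,0,0.28,0],[100,-0.1,0,0.28,0]]'
python3 look.py w15 yellow .457 .029 .146 .034
python3 - <<'E'
from plant import cams
import cv2
a,_=cams.grab_frame("scene");b,_=cams.grab_frame("wrist");cv2.imwrite("pics/w16.png",cv2.resize(cv2.vconcat([cv2.resize(a[80:280,180:500],(640,400)),b]),(480,600))[:,:,::-1])
E
```

```text
time: 32.35
eef_pos: [0.4559, 0.0295, 0.116]
tool_rot: [0.99, 0.138, -0.0, -0.0]
ft_force: [0.6, -0.1, -0.7]
finger_gap: 0.0677
grasp_force: 20.0
time: 32.77
eef_pos: [0.4561, 0.0295, 0.1165]
tool_rot: [0.99, 0.138, 0.0, 0.0]
ft_force: [-0.5, -0.1, -0.6]
finger_gap: 0.0741
grasp_force: 0.0
time: 33.43
eef_pos: [0.4057, 0.0295, 0.2592]
tool_rot: [0.99, 0.139, 0.002, 0.0]
ft_force: [0.1, -0.7, -0.3]
finger_gap: 0.0881
grasp_force: 0.0
33.43 [0.4057 0.0295 0.2592] (array([0.4564, 0.03  ]), 121, np.float64(0.65)) px [330. 137.] shift/0.5: [0.1015 0.0009]
depth zmax 0.1449 [0.4557 0.0285 0.0309]
```

View pics/w16.png

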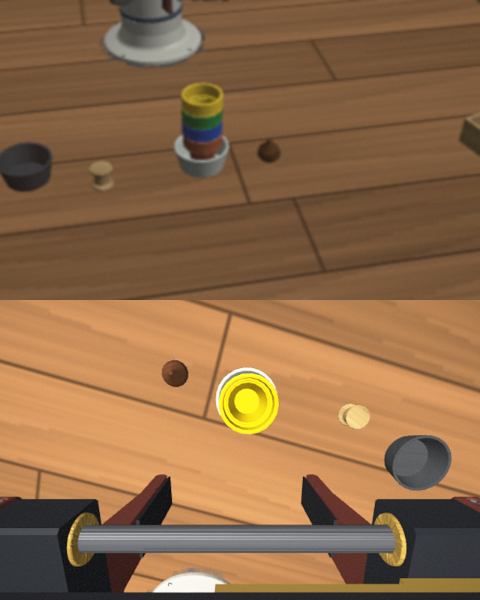

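The stack is upright in the right order (terracotta, blue, green, yellow), with its top at (202,95) in the scene panel. The arm is clear, and the spool and bulb are in place.

```bash
python3 -c "
from plant import job
print(job.hand_in())"
```

```text
the job is handed in; nothing more can be done
None
```

The four pots are stacked upright in the white pot in order (terracotta, blue, green, yellow), each fully seated by camera measurement, and the job is handed in at about 33 s; I haven't seen the judge's verdict.

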